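Bolt the tube rocker and show the tall tube to the inspection camera

ROBOT

A 7-joint arm with a two-finger parallel gripper is mounted at the origin on a cart in front of the work surface, level with it; the furniture and walls round the work are solid. World frame = base frame: x ahead of the robot, y to its left, z up, the work surface at z = 0. Lengths are in m, angles in rad, forces in N, time in s.
With the tool pointing down it reaches from about 0.425 to 0.925 m from the base axis. Payload 6.8 kg.
Tool frame: the origin (TCP) lies midway between the tips of the shut fingers; the grasp point (between the pads) lies 19 mm behind it; z points along the fingers, y is the line along which they close (so a half turn about z gives the same grasp; the last joint's range is limited). The gripper opens to 85 mm and grips with 20 to 120 N. Pads are 22 mm wide; open, the fingers measure 114 mm over their backs; the gripper's body (76 mm by 85 mm) begins 54 mm behind the grasp point. The pads swing forward as they close: fully open they stand 13 mm farther back than shut.
Start: joints at [1.128, 0.477, 0.022, 1.555, -0.011, 1.109, -0.083], TCP at [0.222, -0.638, 0.231] pointing down, gripper open.
Joint ranges: [-2.96, 2.96], [-0.34, 2.1], [-1.41, 1.46], [0.24, 2.44], [-1.37, 4.51], [0.17, 1.92], [-2.96, 2.96]. Speed limits (rad/s): [2.39, 2.39, 3.14, 3.14, 3.14, 3.14, 3.14].

INTERFACE

Orientations are given as a unit quaternion [w, x, y, z].
In Python, from station import bot, imaging gives the robot as it stands.
- The arm moves only by the tool move_arm, never from a script. Its argument "commands" is a list that holds one entry, the list of rows, each a list of 7 numbers: the shift along the tool's x, y, z in m, then the turn, a rotation vector about the tool's x, y, z in degrees, then the finger opening in m, from 0 to 0.0854. In form: [[[x, y, z, rx, ry, rz, grip], ...]]. A call has 1 to 20 rows; each row shifts and turns the commanded pose from where the row before left it, along the tool's axes as they then stand; what a row does not reach is not made up. A row lasts 1/8 s, in which the tool goes at most 62.5 mm and 10.7 degrees, less where a joint would pass 70% of its speed; a pose out of reach is approached as far as the arm can. A call is refused whole if a number of a shift passes 0.0625 or a number of a turn 10.7, either way. A call with a gripper value outside its range is refused whole. The fingers move at their own pace and stop on an object; "squeeze" is the grip in N (left out, the last holds). Time passes only in rows, so rows that do not move let the fingers close. It gives the time, the measured TCP pose, the force, the opening and the grip force at its end, in the units of the state.
- bot.get_obs(): the state, without advancing time (a new reading comes with each control period).
- imaging.read_camera(name): name is "scene" or "top"; returns the picture (420x560x3 uint8, red, green, blue); there is no depth.
- imaging.calibration(name): a dict with "intrinsics" (3x3 intrinsics, pixels), "extrinsics" (4x4, takes a point from camera to world coordinates). Camera axes: x right, y down, z forward; pixel columns grow to the right and rows downward; lengths in m; the calibration is good to about 2 mm. A picture is of the moment at which its call begins. calibration takes no time and is no camera call.
- bot.hand_in(): hands the job in; it is judged then, once.
The state is a dict: "t": time; "q": joint angles; "joint_vel": joint speeds; "joint_torque": joint torques, N m; "eef_pos": TCP position; "tool_rot": TCP orientation; "contact_force": force on the tool from outside, world axes, zero at the start; "torque": the same for the moment, N m; "gripper_width": opening from 0.0 (shut) to 1.0 (fully open); "grasp_force": force on a finger pad.
Only numpy, scipy, OpenCV 4.12 (cv2) and the standard library are available. Lean on these libraries where they do the work, as an engineer would, in place of code of your own. Each camera call takes 0.05 s, during which the arm holds its last target. There are 200 camera calls.

TASK

Lock the tube rocker by sliding its bolt fully home through the keeper, then lift the one tall tube out of the rocker, leaving the two short vials standing in their sockets. Bring the tube to the inspection station and hold it, cap up, in the middle of the gap between the camera and the light panel, touching neither and leaning just as they lean (25 degrees). Finish while still holding it there, motionless in the air.

Things in the scene. Friction and masses are not known exactly. Their poses are not given: they have to be found in the camera images.
- rocker: Tube rocker, fixed; grey base 170 x 200 mm, origin under its centre, z up, y along the row of sockets (the way the bolt closes). White block 56 x 150 mm, top 81 mm above the bench, with 3 sockets 32 mm wide, 26 deep at x = 40, y = -48, 0, 48 mm, floors 55 mm above the bench. Until bolted the block rocks springily about y (0.12 rad at most). The bolt lies along y at x = -55 mm.
- bolt (a joint): Slide of the steel barrel bolt along the rocker's +y axis: 0 = fully drawn back, 0.045 m = fully home through the keeper, where it meets its stop. It starts somewhere in the first 12 mm. It stays where left; about 2 N of friction.
- bolt_knob (a point): Middle of the bolt's upright black knob, 14 mm in diameter and 30 mm tall, its middle 86 mm above the bench (top 101 mm). It moves with the bolt; guides and keeper beside it are at most 57 mm high.
- keeper (a point): Centre of the bolt's keeper, a square steel eye on an arm of the rocking block, 45 mm above the bench.
- tube_centre (a point): The tall tube: 113 mm high, body 28.6 mm in diameter up to 98 mm, then a 34 mm screw cap; about 45 g. The point is on its axis half-way up (56.5 mm from its foot), z along the tube to the cap. It stands upright, loose, in any of the three sockets; lifting it 26 mm clears the socket.
- vial_a_centre (a point): One of two short screw-cap vials, 25 mm in diameter and 54 mm tall (their tops 109 mm above the bench), each standing in another socket; this point is half-way up. To be left alone.
- vial_b_centre (a point): The other short vial, the same; half-way up.
- viewing_spot: Inspection camera and light panel (fixed, on posts) facing across a gap. The origin is the point in free air midway between them on the line of sight, 180 mm above the bench. z: the upward direction in which both lean 25 degrees, along which the tube's axis shall lie. y: from panel to camera. Panel face at y = -84 mm, 60 (x) by 90 (z) mm. Nothing rises over 55 mm above the origin.
- lens (a point): Middle of the front of the camera's lens, 34 mm in diameter, 82 mm from the viewing spot. The camera's body behind it is 44 mm wide and 60 mm high.
Things that resemble listed ones, but are neither listed nor needed, are in the scene too. What is shaped like the part that bears tube_centre but red or yellow is not meant.

How it is judged:
On the way, in this order (a step that is already met when the one before it is completed fails the run):
1. the bolt is fully home in its keeper while the tube still stands in its socket (value of joint bolt above 0.04 m and z of tube_centre in the frame of rocker below 0.125 m), for 0.2 s.
2. the tall tube is lifted clear of its socket (z of tube_centre in the frame of rocker above 0.145 m and contact force between the fingers and tube above 0.5 N), for 0.1 s.
At the end, for the whole second after the job is handed in: The tall tube is held by the fingers, still, cap up, touching nothing of the station, its middle within 20 mm of the point midway between camera and panel, its axis within 0.16 rad of their lean; the bolt is at least 40 of its 45 mm home; both vials stand in their sockets (distance between tube_centre and viewing_spot below 0.02 m and angle between the z axis of tube_centre and the z axis of viewing_spot, either way round below 0.16 rad and angle between tube_centre's own z axis and vertical below 0.8 rad and contact force between the fingers and tube above 0.5 N and contact force between tube and station below 0.1 N and linear speed of tube below 0.02 m/s and value of joint bolt above 0.04 m and z of each of vial_a_centre, vial_b_centre in the frame of rocker below 0.092 m and angle between each of vial_a_centre, vial_b_centre's own z axis and vertical below 0.2 rad); the arm keeps its last pose, push and grip.
It fails at once if a vial is pulled out of its socket (z of any of vial_a_centre, vial_b_centre in the frame of rocker above 0.1 m).
It fails at once if the tube strikes the camera or the light panel (contact force between tube and station above 3 N).
It also fails if it takes over 58 s, if anything falls off the work surface, if the arm or the gripper's body presses on something with over 40 N, if the wrist force passes 120 N, or if a joint passes its speed limit or range.

## Working session

There is one attempt and no reset: what is moved stays moved. The work goes in short steps, Python scripts to look and compute and a tool call to move; the robot and the scene stay as the last step left them, time stands still between calls to the robot, and variables do not carry over. Pictures are saved under pics/ and viewed, at most 10 in all, crops included, and the job is handed in when it is done.

Besides the shell and the picture viewer there is one more tool, called after "Call:" in YAML: its name, and indented under it one key for each argument. move_arm: Moves the arm, as the interface text tells. Its arguments: {"type":"object","properties":{"commands":{"type":"array","items":{"type":"array","items":{"type":"array","items":{"type":"number"}}}},"squeeze":{"type":"number"}},"required":["commands"]}

```bash
mkdir -p pics; ls
python3 - <<'E'
from station import bot, imaging
import cv2
for n in("scene","top"):
    im=imaging.read_camera(n); cv2.imwrite(f"pics/{n}0.png",im[:,:,::-1])
    c=imaging.calibration(n); print(n,c["intrinsics"],c["extrinsics"])
o=bot.get_obs();print({k:o[k] for k in("t","eef_pos","tool_rot","gripper_width","contact_force")})
E
```

```text
pics
scene [[396.50048853   0.         277.09096559]
 [  0.         396.50048853 210.743461  ]
 [  0.           0.           1.        ]] [[-0.8764273  -0.31590851  0.363424    0.24045303]
 [-0.48146696  0.56228315 -0.67232971  0.53382936]
 [ 0.00804749 -0.76422475 -0.64489981  0.69163941]
 [ 0.          0.          0.          1.        ]]
top [[512.99059752   0.         288.61066776]
 [  0.         512.99059752 211.88693586]
 [  0.           0.           1.        ]] [[-0.00944204 -0.99826295  0.05815432  0.51079184]
 [-0.99993793  0.00976986  0.00535536 -0.0807503 ]
 [-0.00591422 -0.05810015 -0.99829324  1.37097275]
 [ 0.          0.          0.          1.        ]]
{'t': 0.1, 'eef_pos': array([ 0.22160737, -0.63702648,  0.23041339]), 'tool_rot': array([-8.06141078e-04,  9.86021052e-01,  1.66618716e-01, -1.96258020e-04]), 'gripper_width': 1.0002178018852805, 'contact_force': array([-0.1457032 ,  0.21884035,  0.06407345])}
```

View pics/scene0.png

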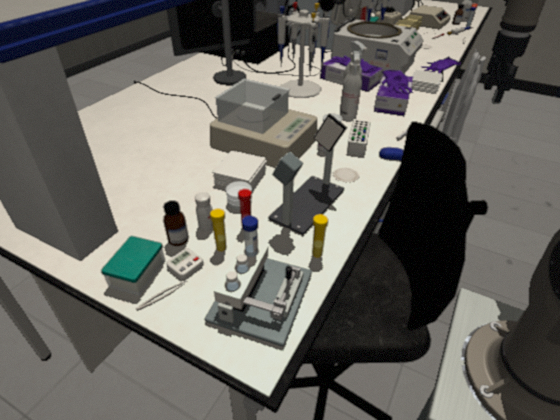

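View pics/top0.png

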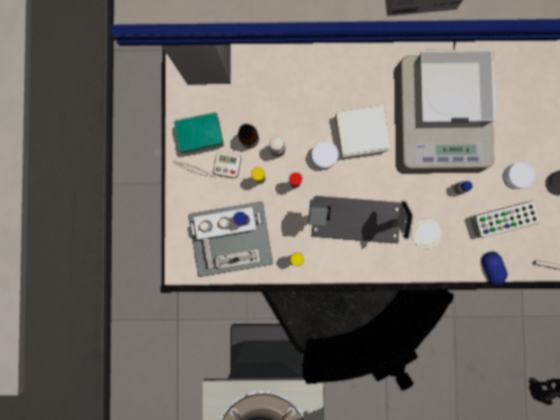

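The scene shows the rocker at about (260,290) and the blue-capped tube in its end socket, at scene (250,225) and top (240,218). Possible mix-ups are the red-capped tube at top (295,180), the yellow-capped ones at (258,174) and (297,259), the brown bottle at (248,135), the white bottle at (277,147), and a blue-capped item at (464,187). The blue-capped tube in the rocker fits the description. The station is at top (360,220).

Run:
```python
import cv2
a=cv2.imread("pics/top0.png")[185:285,180:440]; a=cv2.resize(a,None,fx=3,fy=3,interpolation=cv2.INTER_CUBIC)
b=cv2.imread("pics/scene0.png")[105:345,180:370]; cv2.imwrite("pics/c1.png",a)
cv2.imwrite("pics/c2.png",cv2.resize(b,None,fx=2.5,fy=2.5,interpolation=cv2.INTER_CUBIC))
```

```text
(no output)
```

View pics/c1.png

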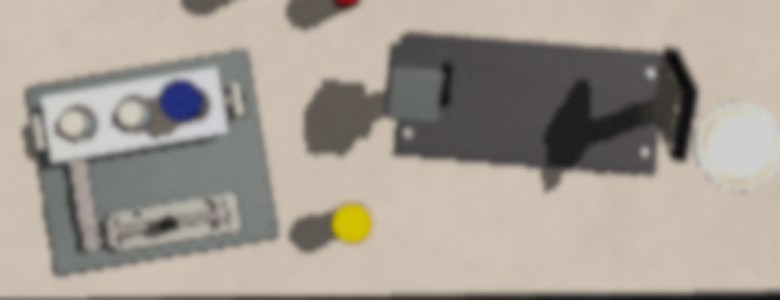

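View pics/c2.png

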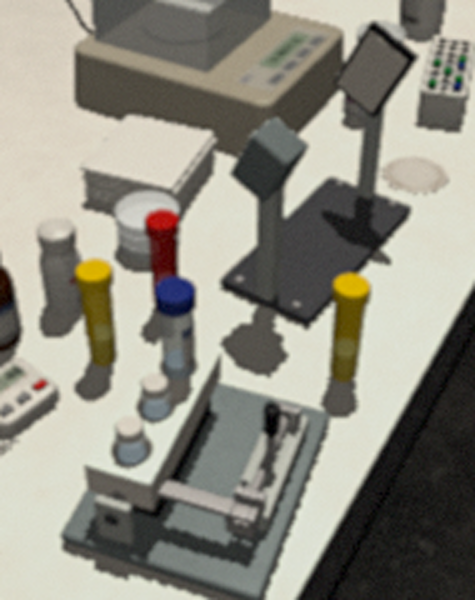

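The crops confirm it. The blue-capped tube stands in the rocker's right socket at c1 (183,100), with white-capped vials at (77,122) and (133,112), and the knob at c1 (165,225) / c2 (270,420). The panel edge in c2 runs (340,80) to (375,25), so the station leans towards the robot.

```bash
cat > h.py <<'E'
import cv2, numpy as np
from station import imaging
def cal(n):
    c=imaging.calibration(n); return np.array(c["intrinsics"]),np.array(c["extrinsics"])
def ray(n,uv):
    K,E=cal(n); d=E[:3,:3]@np.linalg.solve(K,[*uv,1]); return E[:3,3],d/np.linalg.norm(d)
def plane(n,uv,z):
    o,d=ray(n,uv); return o+d*(z-o[2])/d[2]
def tri(a,b):  # pixel in top, in scene
    A=[];B=[];R=[ray("top",a),ray("scene",b)]
    for o,d in R:
        P=np.eye(3)-np.outer(d,d);A.append(P);B.append(P@o)
    x=np.linalg.solve(sum(A),sum(B)); return x,[np.linalg.norm(P@(x-o)) for P,(o,d) in zip(A,R)]
def proj(n,p):
    K,E=cal(n); q=K@(E[:3,:3].T@(np.array(p)-E[:3,3])); return q[:2]/q[2]
def blob(m,box):
    x0,y0,x1,y1=box; s=np.zeros_like(m,np.uint8); s[y0:y1,x0:x1]=m[y0:y1,x0:x1]
    k,l,st,c=cv2.connectedComponentsWithStats(s); i=1+st[1:,4].argmax(); return c[i],st[i]
E
python3 - <<'E'
from h import *
np.set_printoptions(precision=4,suppress=True)
t=cv2.imread("pics/top0.png");s=cv2.imread("pics/scene0.png")
H=cv2.cvtColor(t,cv2.COLOR_BGR2HSV);HS=cv2.cvtColor(s,cv2.COLOR_BGR2HSV)
blue=lambda h:(h[...,0]>105)&(h[...,0]<130)&(h[...,1]>120)
c,st=blob(blue(H),(225,205,255,235));print("cap",c,st,plane("top",c,.168))
cs,ss=blob(blue(HS),(235,210,265,235));print("capS",cs,ss,tri(c,cs))
f=lambda u,v:(180+u/3,185+v/3); g=lambda u,v:(180+u/2.5,105+v/2.5)
print("vials",plane("top",f(77,122),.107),plane("top",f(133,112),.107))
P=np.array([plane("top",f(*p),.008)[:2] for p in((25,88),(248,50),(277,238),(55,272))])
print("base",P,P.mean(0),np.linalg.norm(P-np.roll(P,1,0),axis=1))
print("knobtop scene ray @.101",plane("scene",g(272,408),.101),"mid",plane("scene",g(271,420),.086))
print("knob top view",plane("top",f(165,225),.09), "keeper",plane("scene",g(245,515),.045))
Q=np.array([plane("top",f(*p),.006)[:2] for p in((408,32),(660,50),(655,173),(395,155))]);print("stbase",Q)
print("panel bottom-left/right corner tri")
for a,b in(((672,50),(375,25)),((693,88),(413,60)),((682,160),(375,115)),((672,50),(340,80))):
    print(tri(f(*a),g(*b)))
for z in(.18,.2,.22): print(z,[plane("scene",g(*p),z) for p in((376,70),)])
E
```

```text
cap [239.9091 218.5207] [234 213  13  12 121] [0.5664 0.0402 0.168 ]
capS [249.306  223.1421] [242 216  15  15 183] (array([0.5678, 0.0415, 0.1616]), [np.float64(0.0013217172261999926), np.float64(0.0013217172261999924)])
vials [0.5524 0.1309 0.107 ] [0.5602 0.0848 0.107 ]
base [[ 0.5863  0.1937]
 [ 0.6182 -0.0045]
 [ 0.4516 -0.0291]
 [ 0.4235  0.1669]] [0.5199 0.0818] [0.1649 0.2008 0.1683 0.198 ]
knobtop scene ray @.101 [0.4686 0.0607 0.101 ] mid [0.4692 0.0604 0.086 ]
knob top view [0.4668 0.0607 0.09  ] keeper [0.4577 0.1239 0.045 ]
stbase [[ 0.633  -0.1469]
 [ 0.6147 -0.3705]
 [ 0.5057 -0.3637]
 [ 0.5238 -0.1341]]
panel bottom-left/right corner tri
(array([ 0.5814, -0.3381,  0.2293]), [np.float64(0.017253258876512304), np.float64(0.017253258876512054)])
(array([ 0.5504, -0.3642,  0.1861]), [np.float64(0.022190159361992097), np.float64(0.022190159361992017)])
(array([ 0.5356, -0.3519,  0.1283]), [np.float64(0.02085506234797631), np.float64(0.020855062347976513)])
(array([ 0.6021, -0.3493,  0.1534]), [np.float64(0.0013511054478726238), np.float64(0.0013511054478727801)])
0.18 [array([ 0.559 , -0.3438,  0.18  ])]
0.2 [array([ 0.5465, -0.3095,  0.2   ])]
0.22 [array([ 0.5341, -0.2752,  0.22  ])]
```

Run:
```python
from h import *
np.set_printoptions(precision=4,suppress=True)
t=cv2.imread("pics/top0.png")
f=lambda u,v:(180+u/3,185+v/3); g=lambda u,v:(180+u/2.5,105+v/2.5)
yw=np.radians(-4.7);y=np.array([-np.sin(yw),np.cos(yw),0]);xh=np.array([np.cos(yw),np.sin(yw),0])
for s in(-1,1):
    L=np.radians(25);z=s*np.sin(L)*xh+[0,0,np.cos(L)];x=np.cross(y,z)
    o=np.array([.567,-.257,.18])
    print(s,x,y,z)
    for a,b in((1,1),(1,-1),(-1,-1),(-1,1)):
        p=o-.084*y+.03*a*x+.045*b*z
        print((proj("scene",p)-[180,105])*2.5,(proj("top",p)-[180,185])*3)
print("lens",plane("top",f(451,85),.18),"vs",o+.082*y,(proj("top",o+.082*y)-[180,185])*3)
s=cv2.imread("pics/scene0.png")[130:240,260:360];T=t[185:260,300:425]
cv2.imwrite("pics/c3.png",np.vstack([cv2.resize(s,(600,660)),cv2.resize(T,(600,360))])[:, :][:0] if 0 else np.hstack([cv2.resize(s,(360,396),interpolation=2),cv2.resize(T,(440,396),interpolation=2)]))
```

```text
-1 [ 0.9033 -0.0743  0.4226] [0.0819 0.9966 0.    ] [-0.4212  0.0346  0.9063]
[371.5948  21.7191] [686.7996  89.0134]
[333.4059  82.1918] [666.167   46.6841]
[375.9611 117.4053] [655.3981 116.1344]
[417.3164  58.9672] [674.8596 162.6613]
1 [ 0.9033 -0.0743 -0.4226] [0.0819 0.9966 0.    ] [ 0.4212 -0.0346  0.9063]
[337.0141  34.6822] [682.1205  40.7335]
[362.5098 112.886 ] [656.6151  95.9806]
[410.7554 107.3982] [659.1714 163.0105]
[386.0393  25.9271] [685.4933 111.0541]
lens [ 0.5759 -0.1713  0.18  ] vs [ 0.5737 -0.1753  0.18  ] [456.1813  87.7023]
```

View pics/c3.png

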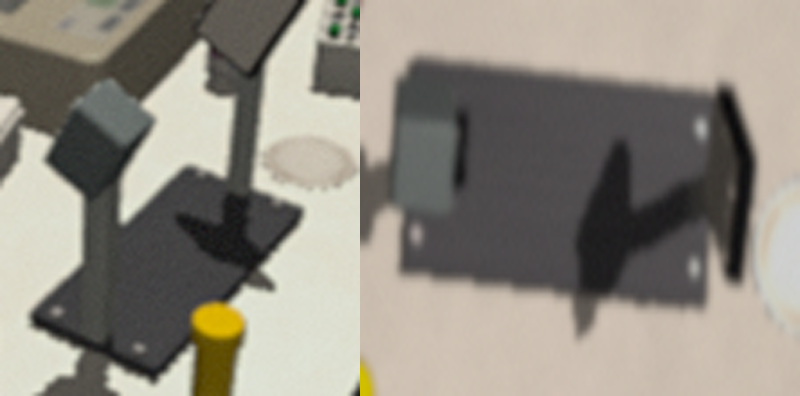

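The panel's slanted face is at the top of the left half of the crop and its post shadow is visible. The observed panel corners match the lean-towards-robot projection to within about 2 px, so the viewing spot is about (.568, -.256, .18). I now swing to the approach point beside the knob.

Call:
move_arm:
  commands:
    - [[0.056,-0.027,-0.008,0,0,-4.9,0],[0.054,-0.027,-0.008,0,0,-4.9,0],[0.052,-0.027,-0.008,0,0,-4.9,0],[0.05,-0.027,-0.008,0,0,-4.9,0],[0.048,-0.027,-0.008,0,0,-4.9,0],[0.046,-0.027,-0.008,0,0,-4.9,0],[0.044,-0.027,0,0,0,-4.9,0],[0.042,-0.027,0,0,0,-4.9,0],[0.04,-0.002,0,0,0,-4.9,0],[0.04,-0.002,0,0,0,-4.9,0],[0.04,-0.002,0,0,0,-4.9,0],[0.04,-0.002,0,0,0,-4.9,0],[0.04,-0.002,0,0,0,-4.9,0],[0.04,-0.002,0,0,0,-4.9,0],[0.03,-0.002,0,0,0,-4.9,0],[0,0,0,0,0,-6.3,0],[0,0,0,0,0,0,0]]
  squeeze: 40

```text
t: 2.22
eef_pos: [0.4766, 0.0131, 0.2791]
tool_rot: [-0.0, 0.65, 0.76, -0.0]
contact_force: [0.2, -0.9, 0.5]
gripper_width: -0.001
grasp_force: 0.0
```

```bash
cat > go.py <<'E'
import sys,numpy as np
from station import bot
from scipy.spatial.transform import Rotation as R
np.set_printoptions(precision=4,suppress=True)
def st():
    o=bot.get_obs();q=o["tool_rot"];return o,np.array(o["eef_pos"]),R.from_quat([q[1],q[2],q[3],q[0]])
def rocker(x,y,z):
    a=np.radians(9.0);return np.array([.520+np.cos(a)*x-np.sin(a)*y,.082+np.sin(a)*x+np.cos(a)*y,z])
def down(az): # tool x at azimuth az deg, z down
    a=np.radians(az);X=np.array([np.cos(a),np.sin(a),0]);Z=np.array([0,0,-1.]);return R.from_matrix(np.c_[X,np.cross(Z,X),Z])
def show(p,Rt):
    o,e,r=st();print("t",o["t"],"pos",e,"F",o["contact_force"],"grip",o["gripper_width"],o["grasp_force"],"q",o["q"])
    print("shift(tool now)",r.inv().apply(p-e),"turn",np.degrees((r.inv()*Rt).as_rotvec()))
E
python3 -c "
from go import *
show(rocker(-.055,-.052,.23),down(99))"
```

```text
t 2.225 pos [0.4766 0.0131 0.2791] F [ 0.2084 -0.8943  0.4601] grip -0.0014123449764785376 0.0 q [ 0.3812  0.1459 -0.589   1.922   0.091   1.1002 -0.0875]
shift(tool now) [ 0.0093 -0.0013  0.0491] turn [-0.0309  0.0157 -0.0144]
```

Call:
move_arm:
  commands:
    - [[0,-0.001,0.04,0,0,0,0],[0,0,0.04,0,0,0,0],[0,0,0.04,0,0,0,0],[0,0,0.04,0,0,0,0],[0,0,0.02,0,0,0,0],[0,0,0.02,0,0,0,0],[0.01,0,0,0,0,0,0],[0.01,0,0,0,0,0,0],[0,0,0,0,0,0,0]]

```text
t: 3.35
eef_pos: [0.4733, 0.0341, 0.0803]
tool_rot: [0.001, 0.649, 0.761, 0.001]
contact_force: [0.5, 0.5, -0.8]
gripper_width: 0.0
grasp_force: 0.0
```

Run:
```python
from go import *; from h import imaging; import cv2
a=np.hstack([cv2.resize(imaging.read_camera("scene")[200:345,200:330],(390,435),interpolation=2),cv2.resize(imaging.read_camera("top")[195:280,180:280],(400,435),interpolation=2)])
cv2.imwrite("pics/d1.png",a[:,:,::-1]); show(rocker(-.055,-.031,.078),down(99))
```

```text
t 3.45 pos [0.4732 0.0329 0.08  ] F [-0.5812  0.4058  0.7478] grip -0.003358845587146791 0.0 q [ 0.232   0.4178 -0.5176  2.125   0.3285  0.6737 -0.3509]
shift(tool now) [ 0.0102 -0.0011  0.002 ] turn [ 0.0793  0.0245 -0.001 ]
```

View pics/d1.png

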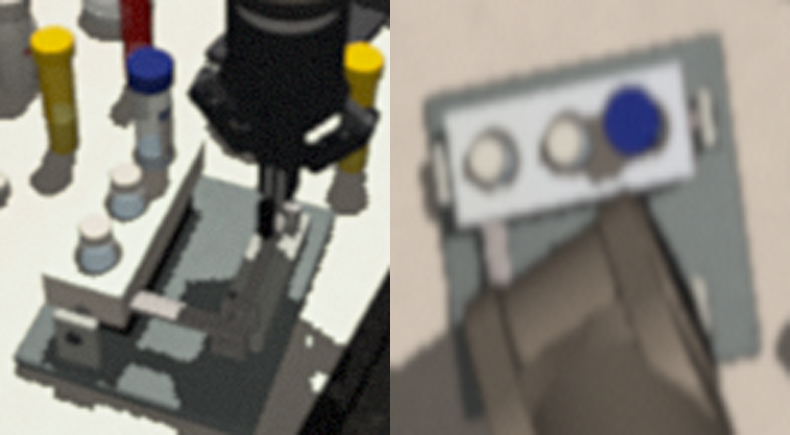

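The shut fingers at (275,200) stand just behind the knob at (266,212), aligned with it. The tube and vials are upright. Now I push.

Call:
move_arm:
  commands:
    - [[0.008,-0.001,0.002,0,0,0,0],[0.007,0,0,0,0,0,0],[0.007,0,0,0,0,0,0],[0.007,0,0,0,0,0,0],[0.007,0,0,0,0,0,0],[0.006,0,0,0,0,0,0],[0,0,0,0,0,0,0]]

```text
t: 4.32
eef_pos: [0.465, 0.075, 0.0773]
tool_rot: [-0.0, 0.649, 0.761, 0.0]
contact_force: [-0.5, 1.1, -0.5]
gripper_width: -0.001
grasp_force: 0.0
```

Call:
move_arm:
  commands:
    - [[0.003,0,0,0,0,0,0],[0,0,0,0,0,0,0]]

```text
t: 4.58
eef_pos: [0.4646, 0.0771, 0.0772]
tool_rot: [-0.0, 0.65, 0.76, -0.0]
contact_force: [1.3, 0.0, -0.1]
gripper_width: 0.0
grasp_force: 0.2
```

Call:
move_arm:
  commands:
    - [[0.003,0,0,0,0,0,0],[0,0,0,0,0,0,0]]

```text
t: 4.82
eef_pos: [0.4642, 0.0793, 0.0773]
tool_rot: [0.0, 0.65, 0.76, -0.0]
contact_force: [-0.1, -3.4, 0.6]
gripper_width: 0.004
grasp_force: 2.0
```

Call:
move_arm:
  commands:
    - [[0.003,0,0,0,0,0,0],[0,0,0,0,0,0,0]]

```text
t: 5.08
eef_pos: [0.4641, 0.0796, 0.0773]
tool_rot: [0.001, 0.651, 0.759, -0.002]
contact_force: [1.7, -11.2, 3.1]
gripper_width: -0.001
grasp_force: 5.7
```

Call:
move_arm:
  commands:
    - [[0.003,0,0,0,0,0,0],[0,0,0,0,0,0,0]]

```text
t: 5.32
eef_pos: [0.4641, 0.0799, 0.0774]
tool_rot: [0.002, 0.651, 0.759, -0.003]
contact_force: [2.9, -18.9, 6.0]
gripper_width: -0.003
grasp_force: 9.4
```

Run:
```python
from go import *; from h import imaging; import cv2
a=cv2.resize(imaging.read_camera("scene")[210:345,200:330],(650,595),interpolation=2)
cv2.imwrite("pics/d2.png",a[:,:,::-1]); show(rocker(-.055,.0,.078),down(99))
```

```text
t 5.375 pos [0.4641 0.0799 0.0774] F [  1.9177 -18.9096   5.3049] grip -0.006499732111836208 9.418179810321805 q [ 0.1273  0.4198 -0.5194  2.1318  0.3421  0.6721 -0.4745]
shift(tool now) [-0.0067  0.0006 -0.0006] turn [-0.0899  0.4101 -0.3078]
```

View pics/d2.png

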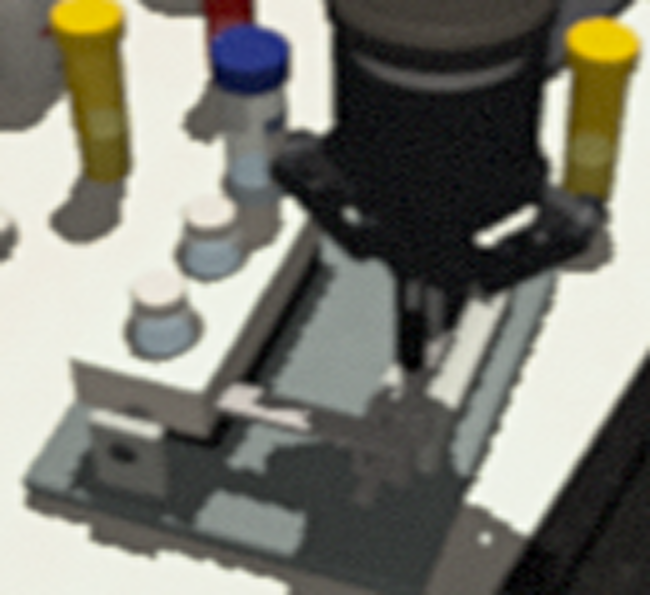

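The knob at (412,345) has reached the keeper with a hard stop. It travelled about 37.6 mm, which fits a start at about 7 mm. I back off, lift and open.

Call:
move_arm:
  commands:
    - [[-0.015,0,0,0,0,0,0],[-0.01,0,0,0,0,0,0],[0,0,-0.04,0,0,0,0],[0,0,-0.05,0,0,0,0],[0,0,-0.06,0,0,0,0.085],[-0.02,0.03,0,0,0,0,0.085],[0,0.03,0,0,0,0,0.085],[0,0.03,0,0,0,0,0.085],[0,0,0,0,0,0,0.085],[0,0,0,0,0,0,0.085]]

```text
t: 6.62
eef_pos: [0.5584, 0.056, 0.2268]
tool_rot: [-0.001, 0.649, 0.761, -0.0]
contact_force: [0.3, 0.2, 0.9]
gripper_width: 0.99
grasp_force: 0.0
```

Run:
```python
from go import *; from h import imaging; import cv2
a=np.hstack([cv2.resize(imaging.read_camera("scene")[190:345,200:330],(400,477),interpolation=2),cv2.resize(imaging.read_camera("top")[195:285,180:260],(400,477),interpolation=2)])
cv2.imwrite("pics/d3.png",a[:,:,::-1]); show(np.array([.567,.041,.112]),down(99))
```

```text
t 6.725 pos [0.5583 0.0556 0.2272] F [0.46   0.3334 1.0046] grip 0.9987153895173613 0.0 q [ 0.2516  0.3514 -0.5753  1.805   0.2176  1.0492 -0.2478]
shift(tool now) [-0.0158  0.0064  0.1151] turn [-0.0398  0.0019  0.0139]
```

View pics/d3.png

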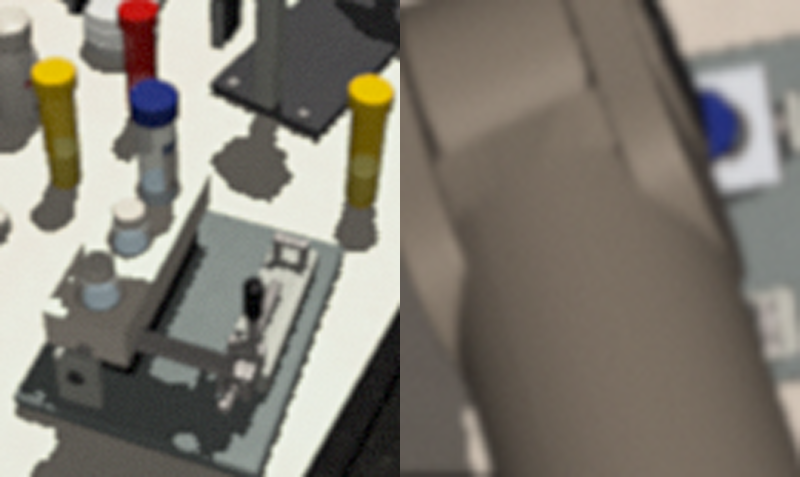

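The rod protrudes through the keeper at (228,395), so the bolt is home. The tube and vials stand upright. I grasp the tube, closing across the row.

Call:
move_arm:
  commands:
    - [[-0.016,0.006,0,0,0,0,0.085],[0,0,0.03,0,0,0,0.085],[0,0,0.03,0,0,0,0.085],[0,0,0.03,0,0,0,0.085],[0,0,0.025,0,0,0,0.085],[0,0,0,0,0,0,0.085],[0,0,0,0,0,0,0.04],[0,0,0,0,0,0,0.04],[0,0,0,0,0,0,0.04],[0,0,0,0,0,0,0.04]]
  squeeze: 30

```text
t: 7.98
eef_pos: [0.5679, 0.0406, 0.1128]
tool_rot: [0.0, 0.65, 0.76, 0.0]
contact_force: [-0.1, -1.0, -0.8]
gripper_width: 0.469
grasp_force: 0.0
```

Call:
move_arm:
  commands:
    - [[0,0,0,0,0,0,0.02],[0,0,0,0,0,0,0.02],[0,0,0,0,0,0,0.02],[0,0,0,0,0,0,0.02]]

```text
t: 8.48
eef_pos: [0.5679, 0.0407, 0.1125]
tool_rot: [0.0, 0.65, 0.76, 0.0]
contact_force: [-1.2, 0.4, 4.0]
gripper_width: 0.348
grasp_force: 28.2
```

Call:
move_arm:
  commands:
    - [[0,0,-0.01,0,0,0,0.02],[0,0,-0.015,0,0,0,0.02],[0,0,-0.015,0,0,0,0.02],[0,0,-0.025,0,0,0,0.02],[0,0,-0.03,0,0,0,0.02],[0,0,-0.03,0,0,0,0.02],[0,0,-0.03,0,0,0,0.02],[0,0,-0.03,0,0,0,0.02],[0,0,-0.01,0,0,0,0.02],[0,0,0,0,0,0,0.02]]

```text
t: 9.72
eef_pos: [0.5677, 0.0406, 0.3077]
tool_rot: [0.0, 0.65, 0.76, 0.0]
contact_force: [0.3, -0.1, -1.2]
gripper_width: 0.344
grasp_force: 28.5
```

```bash
cat >> go.py <<'E'
Zs=np.array([-.4212,.0346,.9063]);Ys=np.array([.0819,.9966,0])
Rs=R.from_matrix(np.c_[Ys,np.cross(-Zs,Ys),-Zs])
E
python3 - <<'E'
from go import *; from h import imaging; import cv2
cv2.imwrite("pics/d4.png",cv2.resize(imaging.read_camera("scene")[100:300,160:390],(690,600),interpolation=2)[:,:,::-1]); show(np.array([.568,-.256,.31]),Rs)
E
```

```text
t 9.775 pos [0.5672 0.0404 0.3067] F [-0.1655  0.578  -0.755 ] grip 0.3460892403862363 28.515800535678864 q [ 0.2903  0.2933 -0.583   1.6899  0.171   1.2103 -0.1771]
shift(tool now) [-0.2929 -0.0455 -0.0032] turn [-24.9228  -2.9683  13.4594]
```

View pics/d4.png

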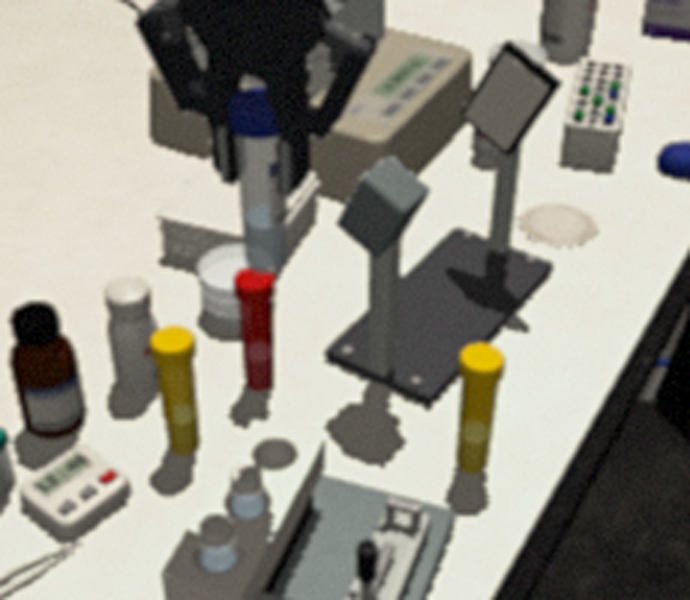

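The tube hangs upright in the fingers at (258,190) and both vials are still seated at (248,500) and (218,545). I move across and tilt.

Call:
move_arm:
  commands:
    - [[-0.015,-0.003,-0.015,0,0,0,0.02],[-0.025,-0.004,-0.01,0,0,0,0.02],[-0.03,-0.005,0,0,0,0,0.02],[-0.03,-0.005,0,0,0,0,0.02],[-0.03,-0.005,0,0,0,0,0.02],[-0.03,-0.005,0,0,0,0,0.02],[-0.03,-0.005,0,0,0,0,0.02],[-0.03,-0.005,0,0,0,0,0.02],[-0.03,-0.004,0,0,0,0,0.02],[-0.025,-0.003,0,0,0,0,0.02],[-0.018,-0.002,0,0,0,0,0.02],[0,0,0,-5,-0.6,2.7,0.02],[0,0,0,-5,-0.6,2.7,0.02],[0,0,0,-5,-0.6,2.7,0.02],[0,0,0,-5,-0.6,2.7,0.02],[0,0,0,-5,-0.6,2.7,0.02],[0,0,0,0,0,0,0.02]]

```text
t: 11.9
eef_pos: [0.5661, -0.2563, 0.3317]
tool_rot: [0.159, 0.719, 0.661, 0.146]
contact_force: [0.9, 0.5, 0.1]
gripper_width: 0.346
grasp_force: 28.8
```

Run:
```python
from go import *
show(np.array([.568,-.256,.18]),Rs);show(np.array([.568,-.256,.30]),Rs)
```

```text
t 11.9 pos [ 0.5661 -0.2563  0.3317] F [0.9211 0.4737 0.1113] grip 0.34638046510076564 28.76777082681656 q [ 0.8099  0.1427 -0.4596  1.8649 -0.0831  0.7306  0.3347]
shift(tool now) [ 0.0005 -0.0624  0.1383] turn [-0.0187  0.0514 -0.064 ]
t 11.9 pos [ 0.5661 -0.2563  0.3317] F [0.9211 0.4737 0.1113] grip 0.34638046510076564 28.76777082681656 q [ 0.8099  0.1427 -0.4596  1.8649 -0.0831  0.7306  0.3347]
shift(tool now) [ 0.0004 -0.0117  0.0295] turn [-0.0187  0.0514 -0.064 ]
```

Call:
move_arm:
  commands:
    - [[0,-0.008,0.017,0,0,0,0.02],[0,-0.008,0.017,0,0,0,0.02],[0,-0.008,0.017,0,0,0,0.02],[0,-0.008,0.017,0,0,0,0.02],[0,-0.007,0.017,0,0,0,0.02],[0,-0.007,0.017,0,0,0,0.02],[0,-0.007,0.015,0,0,0,0.02],[0,-0.006,0.013,0,0,0,0.02],[0,-0.003,0.008,0,0,0,0.02],[0,0,0,0,0,0,0.02],[0,0,0,0,0,0,0.02],[0,0,0,0,0,0,0.02]]

```text
t: 13.4
eef_pos: [0.5707, -0.2563, 0.1818]
tool_rot: [0.161, 0.718, 0.661, 0.147]
contact_force: [0.5, -0.2, -0.2]
gripper_width: 0.345
grasp_force: 28.8
```

Run:
```python
from go import *; from h import *
show(np.array([.568,-.256,.18]),Rs)
s=imaging.read_camera("scene");t=imaging.read_camera("top")
cv2.imwrite("pics/d5.png",np.hstack([cv2.resize(s[90:270,220:360],(420,540),interpolation=2),cv2.resize(t[180:300,300:380],(360,540),interpolation=2)])[:,:,::-1])
H=cv2.cvtColor(s,cv2.COLOR_RGB2HSV);m=(H[...,0]>105)&(H[...,0]<130)&(H[...,1]>120)
c,stt=blob(m,(240,100,350,230));print("cap seen",c,stt,"expected cap mid",proj("scene",np.array([.568,-.256,.18])+.049*Zs))
```

```text
t 13.4 pos [ 0.5707 -0.2563  0.1818] F [ 0.4822 -0.2141 -0.1895] grip 0.34457019059102295 28.771382868289948 q [ 0.7466  0.3182 -0.4216  2.0302  0.0189  0.3957  0.2731]
shift(tool now) [ 0.0001 -0.0032  0.0004] turn [ 0.1815  0.0406 -0.0276]
cap seen [320.3907 132.4238] [312 125  16  16 151] expected cap mid [321.9746 133.76  ]
```

View pics/d5.png

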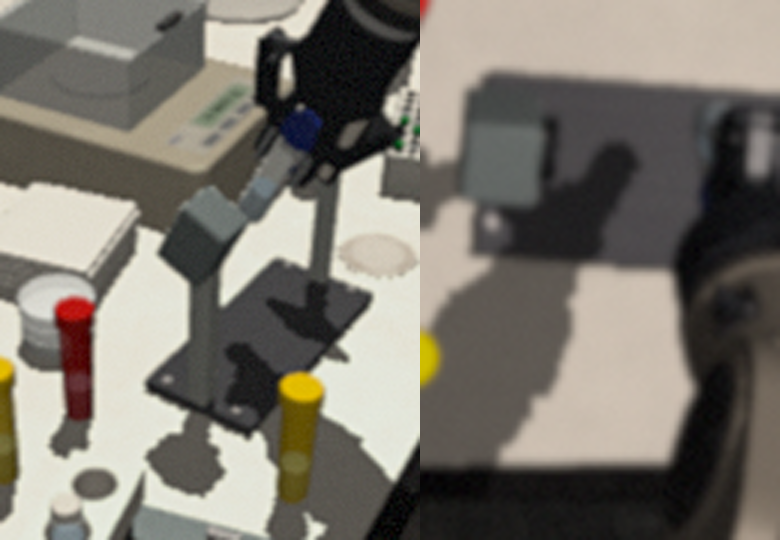

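The tube, with its cap at crop (300,130), hangs between camera and panel and leans with them. The cap is within 2 px of where it should be. I make a final trim and hand in.

Call:
move_arm:
  commands:
    - [[0,-0.003,0,0,0,0,0.02],[0,0,0,0,0,0,0.02],[0,0,0,0,0,0,0.02],[0,0,0,0,0,0,0.02],[0,0,0,0,0,0,0.02]]

```text
t: 14.12
eef_pos: [0.5678, -0.2559, 0.1798]
tool_rot: [0.16, 0.718, 0.661, 0.147]
contact_force: [0.5, 0.0, -0.7]
gripper_width: 0.342
grasp_force: 28.8
```

```bash
python3 -c "
from go import *
show(np.array([.568,-.256,.18]),Rs);print(bot.hand_in())"
```

```text
t 14.125 pos [ 0.5678 -0.2559  0.1798] F [ 0.4752  0.0312 -0.6738] grip 0.34194353185116605 28.770801723003387 q [ 0.7504  0.3174 -0.4235  2.037   0.017   0.3912  0.2765]
shift(tool now) [-0.0001  0.0003 -0.0001] turn [ 0.1259  0.0096 -0.0337]
the job is handed in; nothing more can be done
None
```

I handed the job in at 14.1 s: the bolt is pushed to its stop through the keeper, both vials were left in their sockets, and the tall tube is held still at the viewing spot, cap up at the 25° lean; the hand-in gave no verdict.

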